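Counter-hold a hidden bolt inside a slide-out instrument chassis

ROBOT

A 6-joint arm with a two-finger parallel gripper is mounted at the origin on the work surface. World frame = base frame: x ahead of the robot, y to its left, z up, the work surface at z = 0. Lengths are in mm, angles in rad, forces in N, time in s.
With the tool pointing down it reaches from about 300 to 775 mm from the base axis. Payload 14.6 kg.
Tool frame: the origin (TCP) lies midway between the tips of the shut fingers; the grasp point (between the pads) lies 19 mm behind it (manip.grip_point_offset is the distance from the TCP to the grasp point, in mm); x points along the fingers, z is the direction in which the jaws open and shut, and the axes are right-handed (so a half turn about x gives the same grasp; the last joint's range is limited). The gripper opens to 94 mm and grips with 3 to 60 N. Pads are 16 mm wide; open, the fingers measure 119 mm over their backs; the gripper's body (75 mm by 177 mm) begins 78 mm behind the grasp point.
Start: joints at [1.115, 0.3, 1.521, -0, 1.321, -0.067], TCP at [208.49, 508.941, 205.446] pointing down, gripper open.
Joint ranges: [-3.03, 3.03], [-0.79, 2.21], [0.23, 2.52], [-1.04, 4.18], [0, 3.07], [-2.55, 2.55]. Speed limits (rad/s): [2.22, 2.22, 2.57, 3.14, 3.14, 3.14].

INTERFACE

Orientations are given as [roll, pitch, yaw] about the fixed x, y, z axes, in that order (R = Rz(yaw) Ry(pitch) Rx(roll)).
In Python, from cell import manip, camera, calibration, order gives the robot as it stands.
- The arm moves only by the tool jog_arm, never from a script. Its arguments are lists of equal length, an entry for each row: "turn": the turn, a rotation vector about the tool's x, y, z in degrees, a list of three; "dp": the shift along the tool's x, y, z in cm, a list of three; "gripper": the closure, from 0 (fully open) to 1 (shut). In form: {"turn": [[ax, ay, az], ...], "dp": [[tx, ty, tz], ...], "gripper": [gripper, ...]}. A call has 1 to 8 rows; each row shifts and turns the pose as measured when the row begins, along the tool's axes as they then stand; what a row does not reach is not made up. A row lasts 1/8 s, in which the tool goes at most 62.5 mm and 10.7 degrees, less where a joint would pass 70% of its speed; a pose out of reach is approached as far as the arm can. A call is refused whole if a number of a shift passes 6.25 or a number of a turn 10.7, either way. A call with a gripper value outside its range is refused whole. The fingers move at their own pace and stop on an object; "grip_force" is the grip in N (left out, the last holds). Time passes only in rows, so rows that do not move let the fingers close. It gives the time, the measured TCP pose, the force and the opening at its end, in the units of the state.
- manip.read_state(): the state, without advancing time (a new reading comes with each control period).
- camera(name): name is "scene" or "side" or "wrist"; returns (picture, depth): 384x512x3 uint8, red, green, blue; 384x512 float32, mm along the optical axis (not along the pixel's ray), 0 where there is no reading.
- calibration(name): a dict with "K" (3x3 intrinsics, pixels), "distortion" ([k1, k2, p1, p2, k3] as OpenCV has them; the pictures are not rectified), "world_from_camera" (4x4, takes a point from camera to world coordinates). Camera axes: x right, y down, z forward; pixel columns grow to the right and rows downward; lengths in mm; the calibration is good to about 2 mm. A picture is of the moment at which its call begins: read the wrist's pose just before it. calibration takes no time and is no camera call; for the wrist camera it gives the pose at the moment of the call.
- order.sign_off(): hands the job in, once; it reports no verdict.
The state is a dict: "clock": time; "joints": joint angles; "qd": joint speeds; "effort": joint torques, N m; "eef_pos": TCP position; "eef_rot": TCP orientation; "wrist_force": force on the tool from outside, world axes, zero at the start; "moment": the same for the moment, N m; "finger_gap": finger opening in mm.
Only numpy, scipy, OpenCV 4.12 (cv2) and the standard library are available. Lean on these libraries where they do the work, as an engineer would, in place of code of your own. Each camera call takes 0.05 s, during which the arm holds its last target.

TASK

Pull the instrument's drawer fully open by its handle. In the drawer a small driver is slowly turning a nut on the near side of the upright blue bracket, and the bolt just turns round with it: reach down through the narrow gap behind the bracket, grasp the hex bolt head hidden there and hold it from turning for at least five seconds, so that the nut runs up the thread. Finish while still holding the head firmly still, do not let go, and leave the beaker, bottle, jar, weight, screwdriver and mug where they are.

Things in the scene. Friction and masses are not known exactly. Their poses are not given: they have to be found in the camera images.
- cabinet: the bench instrument: cream and blue fixed housing 280 mm deep, 300 mm wide, 135 mm tall; a cream drawer front covers its whole front face. Origin: middle of the lower edge of the front face of the closed drawer, at table height; x points into the instrument (away from the robot), y to the left, z up; the drawer slides along -x.
- drawer (a joint): how far the drawer is out, m: 0 shut, 0.15 fully open at its stop; runs stiffly (about 2 N friction plus 6 N per m/s) and stays where it is left.
- handle (a point): centre of the drawer's steel handle bar: 11 mm thick, 120 mm long, horizontal along the cabinet's y, its two posts 52 mm either side of the centre; its axis stands 45 mm in front of the drawer front and 25 mm below the instrument's top (110 mm above the table); free below. Moves with the drawer.
- bolt_head: steel hex bolt head, 24 mm across flats, 14 mm thick, thin red stripe on one corner. Origin: its centre, 85 mm above the table, 134 mm behind the handle bar on the drawer's middle line. x: bolt axis, level, along the cabinet's x; at roll 0 two flats face the cabinet's +y and -y; repeats every 60 deg of roll. 0.03 N m stops or turns it; jaws closing along the cabinet's y turn its flats to themselves.
- gap (a point): middle of the gap's mouth, straight above the bolt head, 115 mm above the table; axes as the cabinet's. The gap is 42 mm wide along x, between the blue bracket (6 mm thick, 90 mm wide, top at this height) on the robot's side and a dark partition (160 mm wide, top 15 mm lower); free for 110 mm each way along y and 60 mm below the head's centre. Moves with the drawer; fully open, it lies 61 mm in front of the housing's face.
- nut (a joint): angle of the brass nut, rad, on the near side of the bracket; the running driver turns it in the growing direction (clockwise seen from the robot) at about 0.05 rad/s, or about 0.04 rad/s while the bolt head is held; the driver needs no attention.
- thread (a joint): how far the nut has been turned relative to the bolt, rad: constant while the bolt turns along with the nut, growing by about 0.04 rad/s while the head is held still.
- beaker_mid (a point): glass beaker, 76 mm across, 100 mm tall; the point is at its centre, half-way up. Bystander, not to be disturbed.
- bottle_mid (a point): amber bottle, 64 mm across, 150 mm tall; the point is at its centre, half-way up. Bystander, not to be disturbed.
- jar_mid (a point): small green jar, 50 mm across, 60 mm tall, standing on top of the instrument; the point is at its centre, half-way up. Bystander, not to be disturbed.
- weight_mid (a point): brass weight, 40 mm across, 54 mm tall, standing on top of the instrument; the point is at its centre, half-way up. Bystander, not to be disturbed.
- screwdriver_mid (a point): green-handled screwdriver lying on the table, 200 mm long; the point is at its centre, half-way up. Bystander, not to be disturbed.
- mug_mid (a point): white mug, 80 mm across, 90 mm tall; the point is at its centre, half-way up. Bystander, not to be disturbed.

How it is judged:
By the outcome, as a careful person would: the job done as asked, in the order asked, and still so for the second after the job is handed in, while the arm keeps its last pose, push and grip.
It also fails if it takes over 58 s, if anything falls off the work surface, if the arm or the gripper's body presses on something with over 40 N, if the wrist force passes 120 N, or if a joint passes its speed limit or range.

## Working session

There is one attempt and no reset: what is moved stays moved. The work goes in short steps, Python scripts to look and compute and a tool call to move; the robot and the scene stay as the last step left them, time stands still between calls to the robot, and variables do not carry over. Pictures are saved under pics/ and viewed, and the job is handed in when it is done.

Besides the shell and the picture viewer there is one more tool, called after "Request:" as name(argument=value, ...) on one line, values as JSON. jog_arm: Moves the arm, as the interface text tells. Its arguments: {"type":"object","properties":{"turn":{"type":"array","items":{"type":"array","items":{"type":"number"}}},"dp":{"type":"array","items":{"type":"array","items":{"type":"number"}}},"gripper":{"type":"array","items":{"type":"number"}},"grip_force":{"type":"number"}},"required":["turn","dp","gripper"]}

```bash
mkdir -p pics; ls; cat > h.py <<'E'
from cell import manip,camera,calibration,order
import numpy as np,cv2
from scipy.spatial.transform import Rotation as R
np.set_printoptions(precision=2,suppress=True)
def save(n,im): cv2.imwrite('pics/'+n+'.png',cv2.cvtColor(im,cv2.COLOR_RGB2BGR))
E
python3 - <<'E'
from h import *
s=manip.read_state();print(s)
for n in ['scene','side']:
    c=calibration(n);print(n,c)
    im,d=camera(n);save(n+'0',im);np.savez('/tmp/'+n+'0.npz',im=im,d=d)
E
```

```text
pics
{'clock': 0.0, 'joints': array([ 1.12,  0.3 ,  1.52, -0.  ,  1.32, -0.07]), 'qd': array([ 0.,  0.,  0.,  0.,  0., -0.]), 'effort': array([ -0.  , -53.18, -35.27,   0.07,   0.02,  -0.  ]), 'eef_pos': array([208.38, 508.71, 204.88]), 'eef_rot': array([ 3.11,  1.57, -1.99]), 'wrist_force': array([-0.19,  0.2 , -0.03]), 'moment': array([-0.02,  0.05, -0.01]), 'finger_gap': 93.86689757227798}
scene {'K': array([[389.21,   0.  , 252.55],
       [  0.  , 389.21, 189.  ],
       [  0.  ,   0.  ,   1.  ]]), 'distortion': array([0.01, 0.  , 0.  , 0.  , 0.  ]), 'world_from_camera': array([[   0.37,    0.78,   -0.5 , 1185.59],
       [   0.93,   -0.31,    0.21, -198.86],
       [   0.01,   -0.54,   -0.84, 1082.42],
       [   0.  ,    0.  ,    0.  ,    1.  ]])}
side {'K': array([[384.47,   0.  , 260.24],
       [  0.  , 384.47, 196.53],
       [  0.  ,   0.  ,   1.  ]]), 'distortion': array([0.01, 0.  , 0.  , 0.  , 0.  ]), 'world_from_camera': array([[ -0.91,  -0.25,   0.32, 345.07],
       [ -0.41,   0.53,  -0.75, 717.68],
       [  0.01,  -0.81,  -0.58, 628.19],
       [  0.  ,   0.  ,   0.  ,   1.  ]])}
```

View pics/scene0.png

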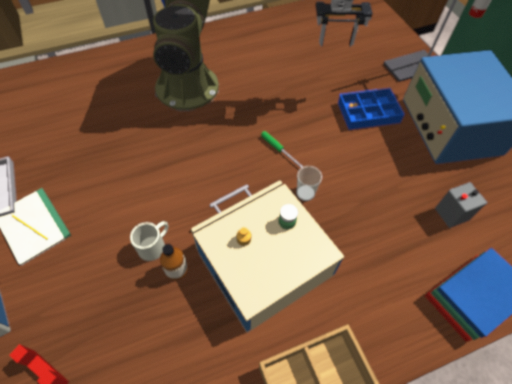

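View pics/side0.png

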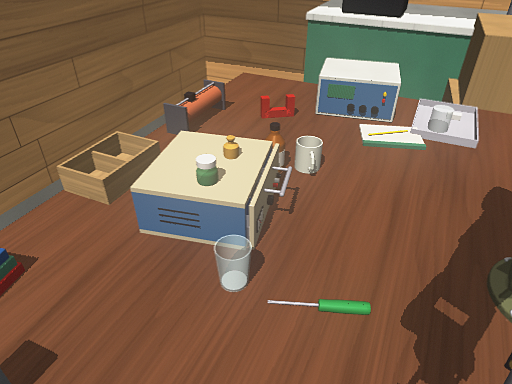

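The scene view shows the cabinet top with corners near (192,230), (281,184), (342,257) and (248,318), and the handle at (211,207)–(250,189). The mug and bottle stand left of it in the image, the beaker at (308,182). The side view shows the handle at (290,168)–(268,192).

```bash
cat >> h.py <<'E'
def pts(n,d):
    c=calibration(n);K=c['K'];h,w=d.shape
    u,v=np.meshgrid(np.arange(w),np.arange(h))
    uv=cv2.undistortPoints(np.stack([u,v],-1).reshape(-1,1,2).astype(float),K,c['distortion']).reshape(h,w,2)
    P=np.dstack([uv*d[...,None],d]);T=c['world_from_camera']
    return P@T[:3,:3].T+T[:3,3]
def ray(n,px,z):
    c=calibration(n);T=c['world_from_camera']
    uv=cv2.undistortPoints(np.array(px,float).reshape(-1,1,2),c['K'],c['distortion']).reshape(-1,2)
    D=np.c_[uv,np.ones(len(uv))]@T[:3,:3].T;o=T[:3,3]
    return o+D*((z-o[2])/D[:,2])[:,None]
E
python3 - <<'E'
from h import *
for n in ['scene','side']:
    f=np.load('/tmp/'+n+'0.npz');P=pts(n,f['d']);z=P[...,2]
    # top plane
    m=(abs(z-135)<5)&(f['d']>0)&(np.hypot(P[...,0]-600,P[...,1])<450)
    m=m.astype(np.uint8);k,l,st,ce=cv2.connectedComponentsWithStats(m)
    i=1+np.argmax(st[1:,4]);mm=l==i
    r=cv2.minAreaRect(P[mm][:,:2].astype(np.float32));print(n,st[i],np.median(z[mm]),r);print(cv2.boxPoints(r))
    # handle
    for nm,lo,hi in [('95-120',95,122)]:
        q=(z>lo)&(z<hi)&(f['d']>0)
    # other bumps
    m=((z>20)&(f['d']>0)&(P[...,0]>250)&(abs(P[...,1])<450)&(P[...,0]<900)).astype(np.uint8)
    k,l,st,ce=cv2.connectedComponentsWithStats(m)
    for j in range(1,k):
        if st[j,4]>40: p=P[l==j];print(st[j],np.median(p,0),p.min(0),p.max(0))
print(ray('scene',[[192,230],[281,184],[342,257],[248,318]],135))
print(ray('scene',[[211,207],[250,189]],110))
print(ray('side',[[290,168],[268,192]],110))
E
```

```text
scene [  194   185   150   136 10022] 135.225399078417 ((800.3463745117188, 3.471771240234375), (270.4892578125, 301.2787780761719), 11.095623016357422)
[[ 638.64  125.27]
 [ 696.62 -170.38]
 [ 962.05 -118.32]
 [ 904.07  177.32]]
[261 131  23  19 140] [388.99 197.11  25.19] [339.08 173.97  20.11] [435.67 223.65  33.4 ]
[297 166  25  33 638] [614.77 223.18  70.39] [580.4  182.15  20.07] [659.65 257.85 106.29]
[  191   181   152   129 10229] [784.57  -7.74 135.09] [ 590.32 -171.36   20.01] [899.97 173.02 200.86]
[ 131  222   56   57 1473] [ 667.79 -264.39   76.48] [ 589.42 -334.93   20.24] [ 755.08 -212.6   153.39]
side [ 130  131  143   75 6068] 135.00462308866668 ((799.8917236328125, 4.2502288818359375), (269.364501953125, 306.5399169921875), 11.087186813354492)
[[ 638.25  128.76]
 [ 697.2  -172.06]
 [ 961.53 -120.26]
 [ 902.59  180.56]]
[  132   122   161   165 14042] [729.15 113.97 124.62] [ 581.14 -261.     20.03] [899.98 260.19 197.4 ]
[295 136  28  37 796] [ 622.4  -267.25   66.38] [ 587.59 -335.49   20.1 ] [ 666.29 -225.83   92.77]
[319 299  52  12 445] [385.94 202.92  24.23] [339.97 174.95  20.02] [435.48 226.36  28.49]
[[ 685.22 -168.9   135.  ]
 [ 636.38  116.09  135.  ]
 [ 902.85  171.75  135.  ]
 [ 958.12 -112.52  135.  ]]
[[621.13 -95.81 110.  ]
 [604.65  31.37 110.  ]]
[[615.42 -93.16 110.  ]
 [624.45  30.56 110.  ]]
```

```bash
cat >> h.py <<'E'
YAW=np.deg2rad(11.1)
def state():
    s=manip.read_state();return s,R.from_euler('xyz',s['eef_rot'])
def target(sgn=1,yaw=YAW):
    z=sgn*np.array([-np.sin(yaw),np.cos(yaw),0]);x=np.array([0,0,-1.]);y=np.cross(z,x)
    return R.from_matrix(np.c_[x,y,z])
def plan(p,sgn=1,yaw=YAW):
    s,r=state();print('t',s['clock'],'pos',s['eef_pos'],'j',s['joints'],'F',s['wrist_force'],'gap',s['finger_gap'])
    print('dp tool cm',r.inv().apply(np.array(p)-s['eef_pos'])/10,'turn deg',np.rad2deg((r.inv()*target(sgn,yaw)).as_rotvec()))
E
python3 - <<'E'
from h import *
s,r=state();print(r.as_matrix())
plan([640,-30,205],1);plan([640,-30,205],-1)
T=calibration('wrist')['world_from_camera'];print(r.inv().apply(T[:3,3]-s['eef_pos']));print(r.inv().as_matrix()@T[:3,:3])
# handle & things on top in cabinet coords
f=np.load('/tmp/scene0.npz')
for n in ['scene','side']:
    f=np.load('/tmp/'+n+'0.npz');P=pts(n,f['d']);z=P[...,2]
    Q=P[...,:2]-[667,-22];c,si=np.cos(YAW),np.sin(YAW)
    X=Q@[c,si];Y=Q@[-si,c]
    m=(abs(Y)<45)&(X<-20)&(X>-80)&(z>100)&(f['d']>0);print(n,'handle',m.sum(),X[m],z[m])
    m=(abs(Y)<75)&(X<-20)&(X>-80)&(z>100)&(f['d']>0);print(Y[m].min(),Y[m].max())
    m=(z>145)&(X>-20)&(X<300)&(abs(Y)<150)&(f['d']>0)
    k,l,st,ce=cv2.connectedComponentsWithStats(m.astype(np.uint8))
    for j in range(1,k): print(st[j],X[l==j].min(),X[l==j].max(),Y[l==j].min(),Y[l==j].max(),z[l==j].max())
    m=(abs(z-135)<4)&(f['d']>0)&(X>-30)&(X<320)&(abs(Y)<170)
    for y0 in range(-120,121,40):
        a=X[m&(abs(Y-y0)<10)];print(y0,a.min(),a.max())
E
```

```text
[[-0.   -0.93  0.38]
 [-0.    0.38  0.93]
 [-1.    0.   -0.  ]]
t 0.1 pos [208.38 508.75 204.93] j [ 1.12  0.3   1.52  0.    1.32 -0.07] F [-0.2   0.08 -0.24] gap 93.98369454088797
dp tool cm [  0.02 -60.36 -33.49] turn deg [-33.38  -0.06  -0.02]
t 0.1 pos [208.38 508.75 204.93] j [ 1.12  0.3   1.52  0.    1.32 -0.07] F [-0.2   0.08 -0.24] gap 93.98369454088797
dp tool cm [  0.02 -60.36 -33.49] turn deg [146.62  -0.03   0.07]
[-179.34   69.03    0.34]
[[-0.   -0.24  0.97]
 [ 0.   -0.97 -0.24]
 [ 1.   -0.    0.  ]]
scene handle 110 [-65.17 -63.07 -65.38 -63.15 -61.26 -61.45 -66.09 -64.8  -63.69 -60.45
 -62.2  -58.31 -57.73 -65.26 -63.24 -62.69 -62.46 -59.49 -58.41 -58.1
 -58.3  -67.02 -66.15 -63.33 -59.2  -58.85 -61.11 -57.4  -58.28 -68.24
 -64.13 -63.97 -60.27 -59.81 -59.59 -58.04 -58.71 -65.24 -64.34 -62.83
 -60.63 -59.35 -60.39 -56.59 -58.76 -67.72 -62.43 -63.8  -61.59 -60.48
 -58.27 -58.68 -56.73 -68.11 -66.08 -62.38 -62.93 -61.52 -59.87 -59.05
 -57.94 -65.09 -65.24 -61.89 -60.28 -58.92 -58.63 -58.52 -64.4  -64.29
 -62.52 -60.13 -60.45 -56.91 -59.75 -57.93 -67.02 -64.99 -61.57 -59
[... 2687 characters left out ...]
7 114.36
 116.21 115.45 113.52 113.66 114.57 114.21 115.23 113.61 115.82 116.02
 115.9  114.45 112.5  115.98 115.64 113.23 112.95 113.05]
-62.555664964504885 66.15194270224191
[223 135  16  22 245] 68.26133875403782 107.34420686347946 -60.216687355068366 -21.473988159932187 190.83608510527534
[196 154  22  29 548] 82.77710455254389 130.15051449232647 61.10479483283233 110.33516082738107 197.39746212294926
-120 -18.640990051628105 270.11623324730124
-80 -17.728382552801303 268.4204916412273
-40 -18.184933255095274 269.98875350604783
0 -17.984436169721736 269.1848793424074
40 -19.10597507776853 269.65515280362297
80 -19.13834481123067 268.8127884330197
120 -19.127149730430983 268.1750687974953
```

```bash
python3 - <<'E'
from h import *
for n,(x0,y0) in [('scene',(190,160)),('side',(230,130))]:
    im=np.load('/tmp/'+n+'0.npz')['im'][y0:y0+90,x0:x0+120]
    save(n+'crop',cv2.resize(im,None,fx=6,fy=6,interpolation=cv2.INTER_CUBIC))
E
```

```text
(no output)
```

Both views agree: front face 18 mm ahead of my reference, bar 45.5 mm in front of it (45 expected), yaw 11.1°, middle line within 2 mm. I'll go above the slot behind the bar with the fingers shut, to hook the bar.

Request:
jog_arm(turn=[[-8.35,0,0],[-8.35,0,0],[-8.35,0,0],[-8.35,0,0],[0,0,0],[0,0,0],[0,0,0],[0,0,0]], dp=[[-0.5,0,0],[-0.5,0,0],[0,0,0],[0,0,0],[0,-2.6,-5.1],[0,-2.6,-5.1],[0,-2.6,-5.1],[0,-2.6,-5.1]], gripper=[1,1,1,1,1,1,1,1], grip_force=10)

```text
clock: 1.1
eef_pos: [354.5, 327.7, 212.7]
eef_rot: [2.371, 1.564, -2.122]
wrist_force: [0.7, -0.2, 0.4]
finger_gap: 17.5
```

Request:
jog_arm(turn=[[0,0,0],[0,0,0],[0,0,0],[0,0,0],[0,0,0],[0,0,0],[0,0,0],[0,0,0]], dp=[[0,-2.6,-5.1],[0,-2.6,-5.1],[0,-2.6,-5.1],[0,-2.6,-5.1],[0,-2.6,-5.1],[0,-2.6,-5.1],[0,-2.6,-5.1],[0,0,0]], gripper=[1,1,1,1,1,1,1,1])

```text
clock: 2.1
eef_pos: [617.2, 4.1, 210.9]
eef_rot: [2.025, 1.562, -2.471]
wrist_force: [-0.2, -0.0, -0.5]
finger_gap: 0.4
```

```bash
python3 - <<'E'
from h import *
plan([629.7,-29.3,215])
plan([629.7,-29.3,98])
E
```

```text
t 2.1 pos [617.21   4.05 210.88] j [-0.05  0.45  1.3  -0.01  1.4  -1.84] F [-0.16 -0.   -0.55] gap 0.38090644895572684
dp tool cm [-0.4  -0.5  -3.53] turn deg [ 1.3  -0.23 -0.45]
t 2.1 pos [617.21   4.05 210.88] j [-0.05  0.45  1.3  -0.01  1.4  -1.84] F [-0.16 -0.   -0.55] gap 0.38090644895572684
dp tool cm [11.3  -0.59 -3.48] turn deg [ 1.3  -0.23 -0.45]
```

Request:
jog_arm(turn=[[1.3,-0.2,-0.4],[0,0,0]], dp=[[-0.4,-0.5,-3.5],[0,0,0]], gripper=[1,1])

```text
clock: 2.35
eef_pos: [629.3, -28.9, 214.1]
eef_rot: [1.365, 1.568, 3.129]
wrist_force: [0.1, -0.0, -0.2]
finger_gap: 0.4
```

```bash
python3 - <<'E'
from h import *
plan([629.7,-29.3,98])
c=calibration('wrist');print(c['K'])
im,d=camera('wrist');save('wrist1',im);np.savez('/tmp/w1.npz',im=im,d=d,T=c['world_from_camera'])
P=pts('wrist',d)
Q=P[...,:2]-[649.3,-25.5];c,si=np.cos(YAW),np.sin(YAW)
X=Q@[c,si];Y=Q@[-si,c];z=P[...,2]
m=(abs(Y)<60)&(X<-25)&(X>-75)&(z>85)&(z<130)&(d>0)
print(m.sum())
for y0 in range(-60,61,20):
    q=m&(abs(Y-y0)<8)
    if q.any():print(y0,X[q].min(),X[q].max(),z[q].max())
m=(X<-25)&(X>-75)&(z>85)&(z<130)&(d>0)&(abs(Y)<80);print(Y[m].min(),Y[m].max())
E
```

```text
t 2.35 pos [629.29 -28.94 214.13] j [-0.1   0.48  1.26 -0.    1.41 -1.87] F [ 0.11 -0.   -0.18] gap 0.42131242916931794
dp tool cm [11.61 -0.06 -0.05] turn deg [-0.01  0.03 -0.14]
[[300.95   0.   254.94]
 [  0.   300.95 191.42]
 [  0.     0.     1.  ]]
1777
-60 -50.32622491699913 -25.23332181166424 116.52470252716932
-40 -50.33743173986986 -25.286279124339448 116.83236564376409
-20 -50.43473009643879 -39.47027026428206 117.13125885982873
0 -50.46110979389116 -39.500780292675195 116.89983348314621
20 -50.55072348459029 -39.38857590250656 116.8708035550356
40 -50.529306692867735 -39.47538474130817 116.96590738854053
60 -50.543674053771326 -25.383222743509496 117.12900529565923
-63.29969332410673 65.20914472795401
```

View pics/wrist1.png

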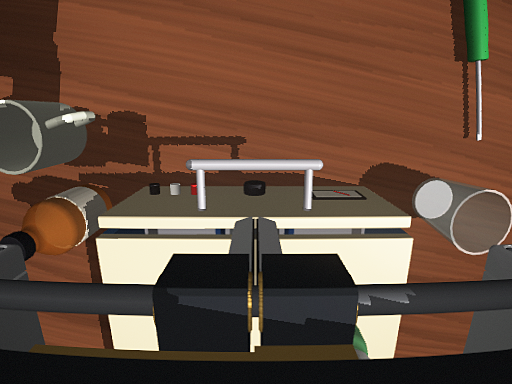

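The wrist view confirms the bar (190–322, 164): cabinet x −50.5…−39.5, along y to 0.1°, so the slot middle is right below the fingers. Lowering behind the bar.

Request:
jog_arm(turn=[[0,0,0],[0,0,0],[0,0,0],[0,0,0],[0,0,0]], dp=[[3,0,0],[3,0,0],[3,0,0],[2.5,0,0],[0.2,0,0]], gripper=[1,1,1,1,1])

```text
clock: 3.02
eef_pos: [626.4, -20.2, 94.6]
eef_rot: [1.021, 1.568, 2.794]
wrist_force: [0.2, -0.1, 1.1]
finger_gap: 0.3
```

```bash
python3 - <<'E'
from h import *
plan([629.7,-29.3,97])
E
```

```text
t 3.025 pos [626.35 -20.22  94.6 ] j [-0.09  0.57  1.4   0.    1.17 -1.86] F [ 0.15 -0.14  1.12] gap 0.326870334144108
dp tool cm [-0.24 -0.14 -0.96] turn deg [ 0.5   0.09 -0.16]
```

Request:
jog_arm(turn=[[0.4,0,0],[0,0,0],[0,0,0],[0,0,0],[0,0,0],[0,0,0],[0,0,0],[0,0,0]], dp=[[-0.1,0.8,-0.8],[0,1.5,0],[0,1.8,0],[0,1.8,0],[0,1.8,0],[0,1.8,0],[0,1.8,0],[0,1.8,0]], gripper=[1,1,1,1,1,1,1,1])

```text
clock: 4.03
eef_pos: [498.8, -54.9, 105.6]
eef_rot: [-1.784, 1.554, -0.019]
wrist_force: [3.0, 1.2, -1.4]
finger_gap: 0.5
```

```bash
cat >> h.py <<'E'
def cab(p):
    Q=np.array(p)[:2]-[649.3,-25.5];c,si=np.cos(YAW),np.sin(YAW)
    return np.array([Q@[c,si],Q@[-si,c],p[2]])
E
python3 - <<'E'
from h import *
s,r=state();print(cab(s['eef_pos']));plan(s['eef_pos'])
E
```

```text
[-153.32    0.09  105.57]
t 4.025 pos [498.83 -54.93 105.57] j [-0.18  0.29  1.78  0.    1.05 -1.95] F [ 3.    1.17 -1.44] gap 0.5049414300844627
dp tool cm [0. 0. 0.] turn deg [ 0.08 -0.21  0.95]
```

Request:
jog_arm(turn=[[0,-0.2,0.9],[0,0,0],[0,0,0],[0,0,0]], dp=[[0.9,0.2,0],[0.3,0.8,0],[0.1,1.0,0],[0,0.8,0]], gripper=[1,1,1,1])

```text
clock: 4.53
eef_pos: [478.9, -59.8, 95.0]
eef_rot: [-1.716, 1.546, 0.048]
wrist_force: [96.6, 25.0, -66.2]
finger_gap: 0.4
```

```bash
python3 - <<'E'
from h import *
s,r=state();print(cab(s['eef_pos']));plan(s['eef_pos'])
E
```

```text
[-173.86   -0.86   94.99]
t 4.525 pos [478.86 -59.82  94.99] j [-0.2   0.27  1.84  0.01  1.01 -1.97] F [ 96.61  24.99 -66.21] gap 0.4350596665909619
dp tool cm [0. 0. 0.] turn deg [-0.03 -0.21  1.42]
```

The stop gave a hard reaction (about 119 N). Easing off at once.

Request:
jog_arm(turn=[[0,0,0]], dp=[[0,-0.4,0]], gripper=[1])

```text
clock: 4.65
eef_pos: [483.4, -58.8, 95.1]
eef_rot: [-1.709, 1.543, 0.056]
wrist_force: [-0.5, -0.2, -0.1]
finger_gap: 0.4
```

```bash
python3 - <<'E'
from h import *
s,r=state();print(cab(s['eef_pos']));plan(s['eef_pos'])
im,d=camera('wrist');save('wrist2',im);P=pts('wrist',d)
Q=P[...,:2]-[649.3,-25.5];c,si=np.cos(YAW),np.sin(YAW)
X=Q@[c,si];Y=Q@[-si,c];z=P[...,2]
m=(abs(Y)<60)&(X<-140)&(X>-230)&(z>90)&(z<130)&(d>0)
for y0 in range(-60,61,20):
    q=m&(abs(Y-y0)<8)
    if q.any():print(y0,np.percentile(X[q],[0,5,50,95,100]),z[q].max())
E
```

```text
[-169.24   -0.7    95.06]
t 4.65 pos [483.36 -58.77  95.06] j [-0.2   0.27  1.83  0.01  1.01 -1.97] F [-0.49 -0.24 -0.1 ] gap 0.4059269600211632
dp tool cm [0. 0. 0.] turn deg [-0.02 -0.22  1.55]
-60 [-191.87 -191.28 -181.01 -156.83 -149.79] 116.61693730494267
-40 [-191.92 -191.53 -188.1  -182.51 -181.84] 117.06782418793796
-20 [-191.99 -191.55 -187.48 -177.66 -176.82] 129.63633661292695
0 [-192.09 -191.39 -181.28 -175.94 -175.28] 129.97732009740199
20 [-192.12 -191.6  -187.85 -182.12 -180.86] 117.08814930973398
40 [-191.9  -191.56 -187.03 -169.02 -160.05] 117.12379034126471
60 [-191.72 -191.41 -183.95 -152.09 -140.71] 116.64193155581347
```

View pics/wrist2.png

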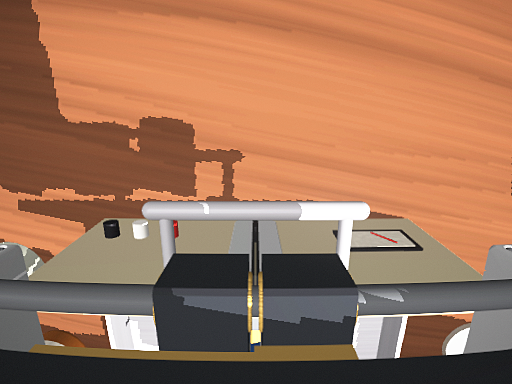

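The picture shows the bar at (145–368, 210), now at cabinet x ≈ −187, i.e. only about 142 mm of travel. Checking with the fixed cameras.

```bash
python3 - <<'E'
from h import *
for n in ['scene','side']:
    im,d=camera(n);save(n+'2',im);P=pts(n,d)
    Q=P[...,:2]-[649.3,-25.5];c,si=np.cos(YAW),np.sin(YAW)
    X=Q@[c,si];Y=Q@[-si,c];z=P[...,2]
    m=((abs(Y-47)<14)|(abs(Y+47)<14))&(X<-140)&(X>-230)&(z>100)&(z<122)&(d>0)
    print(n,m.sum(),np.percentile(X[m],[0,5,50,95,100]))
    m=(abs(z-135)<3.5)&(abs(Y)<140)&(X<-50)&(X>-300)&(d>0)
    print('front top',m.sum(),np.percentile(X[m],[0,2,50,98,100]) if m.any() else '')
    u,v=(290,175)
    if n=='scene': crop=im[100:300,120:380]
    else: crop=im[110:310,150:410]
    save(n+'2c',cv2.resize(crop,None,fx=3,fy=3,interpolation=cv2.INTER_CUBIC))
E
```

```text
scene 98 [-192.49 -191.18 -184.04 -159.65 -156.59]
front top 310 [-176.55 -162.72 -136.78 -129.46 -127.44]
side 127 [-192.39 -191.56 -171.69 -144.59 -142.39]
front top 206 [-179.76 -176.62 -136.27 -131.18 -130.85]
```

View pics/scene2c.png

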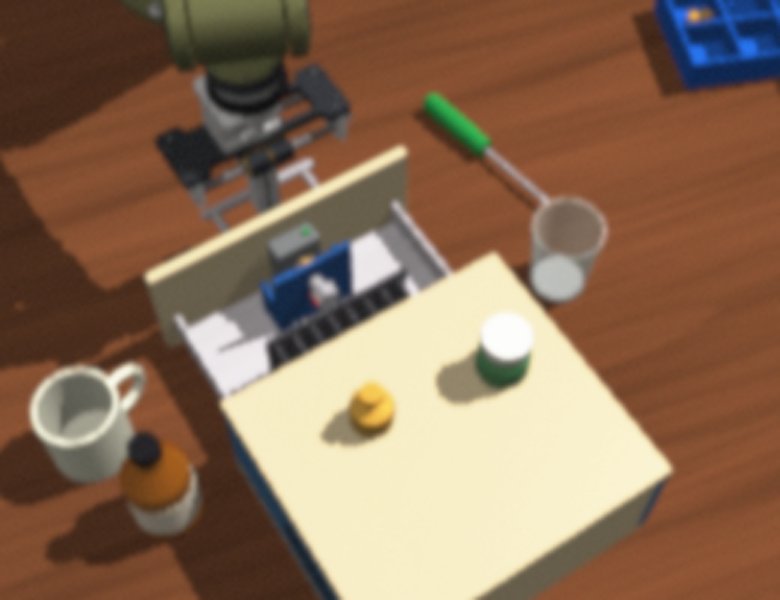

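View pics/side2c.png

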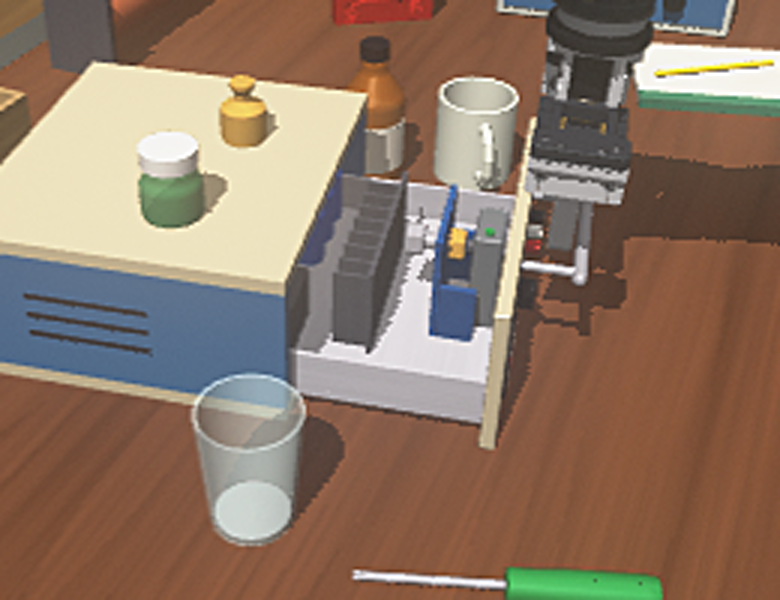

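The side view shows bracket, bolt head and partition clear of the front. The wrist1 picture showed a gap behind the drawer front at the start. The cream top also measured 288 mm rather than 280. So the drawer started 8 mm ajar, and 142 mm of further travel to the hard stop means it is fully open. Now I lift out and look into the gap.

Request:
jog_arm(turn=[[0,0,1.0],[0,0,0.4],[0,0,0],[0,0,0],[0,0,0]], dp=[[0,-0.6,0],[-3,0,0],[-4,0,0],[-5,0,0],[0,0,0]], gripper=[1,1,1,1,1])

```text
clock: 5.42
eef_pos: [487.5, -57.8, 218.1]
eef_rot: [1.831, 1.56, -2.689]
wrist_force: [0.0, -0.5, 0.2]
finger_gap: 0.4
```

```bash
python3 - <<'E'
from h import *
s,r=state();print(cab(s['eef_pos']))
c,si=np.cos(YAW),np.sin(YAW)
plan([649.3-15*c,-25.5-15*si,220])
E
```

```text
[-165.     -0.55  218.08]
t 5.425 pos [487.49 -57.8  218.08] j [-0.19  0.16  1.66 -0.01  1.33 -1.95] F [ 0.04 -0.45  0.18] gap 0.4280918093844357
dp tool cm [ -0.35 -15.     0.07] turn deg [-0.07 -0.16 -0.59]
```

Request:
jog_arm(turn=[[0,-0.1,-0.6],[0,0,0],[0,0,0],[0,0,0],[0,0,0]], dp=[[-0.2,-3.8,0],[-0.1,-3.8,0],[0,-3.8,0],[0,-3.6,0],[0,0,0]], gripper=[0.5,0.5,0.5,0.5,0.5])

```text
clock: 6.05
eef_pos: [637.4, -28.5, 214.4]
eef_rot: [1.549, 1.561, -2.973]
wrist_force: [-0.1, -0.7, -0.5]
finger_gap: 45.6
```

```bash
python3 - <<'E'
from h import *
s,r=state();print(cab(s['eef_pos']))
im,d=camera('wrist');save('wrist3',im);P=pts('wrist',d);np.savez('/tmp/w3.npz',P=P,d=d,im=im)
Q=P[...,:2]-[649.3,-25.5];c,si=np.cos(YAW),np.sin(YAW)
X=Q@[c,si];Y=Q@[-si,c];z=P[...,2]
ok=d>0
def show(n,m):
    if m.any(): print(n,m.sum(),'X',np.percentile(X[m],[0,3,50,97,100]),'Y',np.percentile(Y[m],[0,3,50,97,100]),'z',np.median(z[m]))
show('bar',ok&(abs(Y)<45)&(X<-165)&(X>-210)&(z>100)&(z<122))
show('bracket top',ok&(X<-60)&(X>-120)&(abs(z-115)<4)&(abs(Y)<80))
show('partition top',ok&(X<0)&(X>-60)&(abs(z-100)<4)&(abs(Y)<100))
show('head',ok&(X<-40)&(X>-68)&(z>80)&(z<104)&(abs(Y)<25))
E
```

```text
[-12.24  -0.68 214.41]
bar 265 X [-182.98 -182.73 -181.82 -181.1  -180.95] Y [-44.77 -42.53  -0.29  42.1   44.64] z 111.89613261152869
bracket top 839 X [-119.47 -116.9   -78.82  -75.22  -74.44] Y [-45.32 -41.44   1.21  40.96  44.26] z 114.81968011259869
partition top 921 X [-59.69 -57.61 -31.18 -28.29 -27.94] Y [-80.46 -74.76  -2.59  72.89  79.18] z 99.97432624200445
head 499 X [-67.98 -66.94 -55.56 -46.79 -46.1 ] Y [-14.9  -13.76  -1.59  10.55  11.77] z 94.44683346734877
```

View pics/wrist3.png

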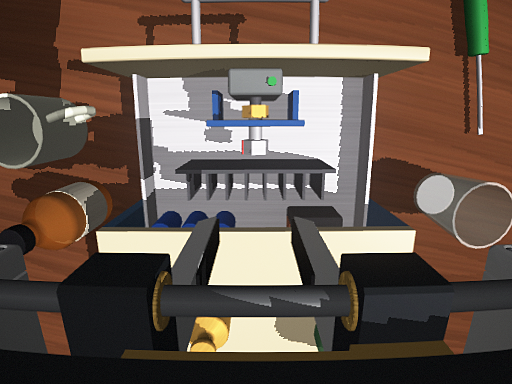

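The wrist view shows the bracket top (206–304, 122), the head with its red stripe (245–268, 147) and the partition (178–335, 165). Bracket rear face −74.5, partition −32, head rear −46, all matching a bolt at x ≈ −52.8, y ≈ −1.

```bash
cat >> h.py <<'E'
def tp(z,X=-52.8,Y=-1.0):
    c,si=np.cos(YAW),np.sin(YAW);return [649.3+X*c-Y*si,-25.5+X*si+Y*c,z]
E
python3 - <<'E'
from h import *
plan(tp(160))
E
```

```text
t 6.1 pos [636.55 -28.8  214.67] j [-0.1   0.5   1.22 -0.    1.43 -1.86] F [-0.14  0.08 -0.44] gap 46.56351628105267
dp tool cm [ 5.51  3.91 -0.04] turn deg [-0.18  0.01 -0.6 ]
```

Request:
jog_arm(turn=[[-0.1,0,-0.5],[0,0,0],[0,0,0],[0,0,0],[0,0,0]], dp=[[0,2.5,0],[1.5,1.4,0],[3,0,0],[1,0,0],[0,0,0]], gripper=[0.5,0.5,0.5,0.5,0.5])

```text
clock: 6.72
eef_pos: [593.2, -37.4, 157.6]
eef_rot: [1.517, 1.565, -3.004]
wrist_force: [0.4, -0.2, -0.1]
finger_gap: 46.8
```

```bash
python3 - <<'E'
from h import *
s,r=state();print(cab(s['eef_pos']))
plan(tp(66))
E
```

```text
[-57.31  -0.88 157.64]
t 6.725 pos [593.23 -37.39 157.64] j [-0.12  0.44  1.44 -0.    1.26 -1.89] F [ 0.43 -0.17 -0.12] gap 46.835093560518416
dp tool cm [ 9.16 -0.5  -0.01] turn deg [-0.15  0.02 -0.31]
```

Correct sideways first, then descend partway.

Request:
jog_arm(turn=[[-0.1,0,-0.3],[0,0,0],[0,0,0],[0,0,0]], dp=[[0.3,-0.4,0],[1.5,0,0],[1.5,0,0],[0,0,0]], gripper=[0.5,0.5,0.5,0.5])

```text
clock: 7.22
eef_pos: [597.9, -36.6, 123.6]
eef_rot: [-1.731, 1.569, 0.033]
wrist_force: [-0.1, 0.0, -0.4]
finger_gap: 46.8
```

```bash
python3 - <<'E'
from h import *
s,r=state();print(cab(s['eef_pos']))
plan(tp(66))
E
```

```text
[-52.57  -1.   123.57]
t 7.225 pos [597.91 -36.6  123.57] j [-0.12  0.48  1.47  0.    1.19 -1.89] F [-0.1   0.03 -0.36] gap 46.77222319553088
dp tool cm [5.76 0.03 0.  ] turn deg [-0.04 -0.02  0.09]
```

Request:
jog_arm(turn=[[0,0,0],[0,0,0],[0,0,0],[0,0,0],[0,0,0]], dp=[[1.5,0,0],[1.5,0,0],[1.5,0,0],[1.0,0,0],[0,0,0]], gripper=[0.5,0.5,0.5,0.5,0.5])

```text
clock: 7.85
eef_pos: [597.7, -36.6, 64.1]
eef_rot: [-1.514, 1.57, 0.25]
wrist_force: [-0.2, -0.9, -0.9]
finger_gap: 46.9
```

```bash
python3 - <<'E'
from h import *
s,r=state();print(cab(s['eef_pos']))
plan(tp(66))
E
```

```text
[-52.75  -0.94  64.1 ]
t 7.85 pos [597.72 -36.58  64.1 ] j [-0.12  0.55  1.51  0.    1.08 -1.89] F [-0.16 -0.87 -0.94] gap 46.90326886392322
dp tool cm [-0.19  0.   -0.01] turn deg [-0.04  0.    0.04]
```

Placed within 2 mm, no contact force. Closing on the head.

Request:
jog_arm(turn=[[0,0,0],[0,0,0],[0,0,0],[0,0,0],[0,0,0],[0,0,0]], dp=[[-0.2,0,0],[0,0,0],[0,0,0],[0,0,0],[0,0,0],[0,0,0]], gripper=[1,1,1,1,1,1], grip_force=30)

```text
clock: 8.6
eef_pos: [598.2, -36.0, 67.2]
eef_rot: [-1.406, 1.569, 0.359]
wrist_force: [1.0, 2.1, -1.7]
finger_gap: 25.6
```

```bash
python3 - <<'E'
from h import *
s,r=state();print(cab(s['eef_pos']),s['wrist_force'],s['moment'])
plan(tp(66))
im,d=camera('wrist');save('wrist4',im)
im,d=camera('side');save('side4',cv2.resize(im[110:310,150:410],None,fx=3,fy=3,interpolation=cv2.INTER_CUBIC))
E
```

```text
[-52.2   -0.47  67.25] [ 1.03  2.1  -1.7 ] [ 0.4  -0.05  0.01]
t 8.6 pos [598.16 -36.01  67.25] j [-0.12  0.55  1.51  0.    1.08 -1.89] F [ 1.03  2.1  -1.7 ] gap 25.609031164340323
dp tool cm [ 0.12  0.06 -0.05] turn deg [-0.02  0.02  0.13]
```

View pics/wrist4.png

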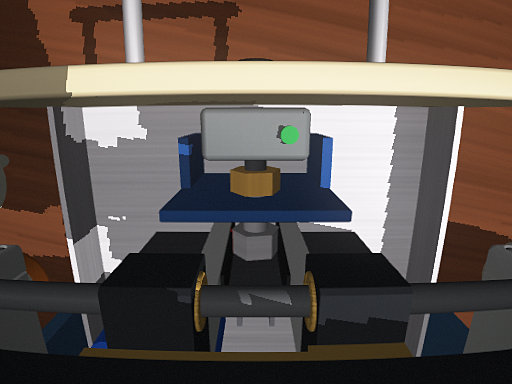

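View pics/side4.png

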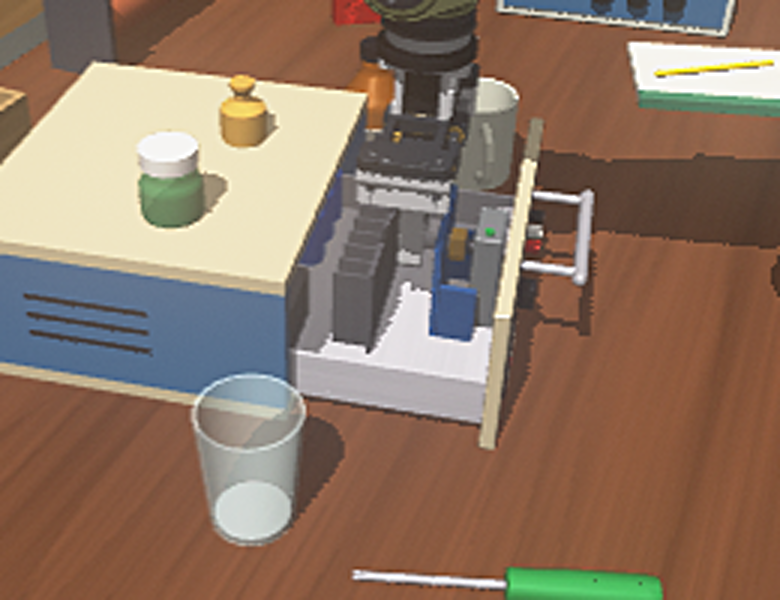

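The fingers have the head between them (wrist (256,240)); the gap is 25.6 mm, still slightly over 24, so let it settle and tighten.

Request:
jog_arm(turn=[[0,0,0],[0,0,0],[0,0,0],[0,0,0],[0,0,0],[0,0,0],[0,0,0],[0,0,0]], dp=[[0,0,0],[0,0,0],[0,0,0],[0,0,0],[0,0,0],[0,0,0],[0,0,0],[0,0,0]], gripper=[1,1,1,1,1,1,1,1], grip_force=40)

```text
clock: 9.7
eef_pos: [598.2, -36.0, 67.3]
eef_rot: [-1.4, 1.569, 0.364]
wrist_force: [0.4, 1.3, -1.7]
finger_gap: 25.6
```

```bash
python3 - <<'E'
from h import *
s,r=state();print(cab(s['eef_pos']),s['wrist_force'],s['moment'])
plan(tp(66))
im,d=camera('wrist');save('wrist5',cv2.resize(im[150:280,180:340],None,fx=5,fy=4.6,interpolation=cv2.INTER_CUBIC))
E
```

```text
[-52.2   -0.5   67.26] [ 0.37  1.29 -1.66] [ 0.32 -0.09  0.05]
t 9.7 pos [598.17 -36.04  67.26] j [-0.12  0.55  1.51  0.    1.08 -1.89] F [ 0.37  1.29 -1.66] gap 25.606312846197465
dp tool cm [ 0.13  0.06 -0.05] turn deg [-0.02  0.02  0.13]
```

View pics/wrist5.png

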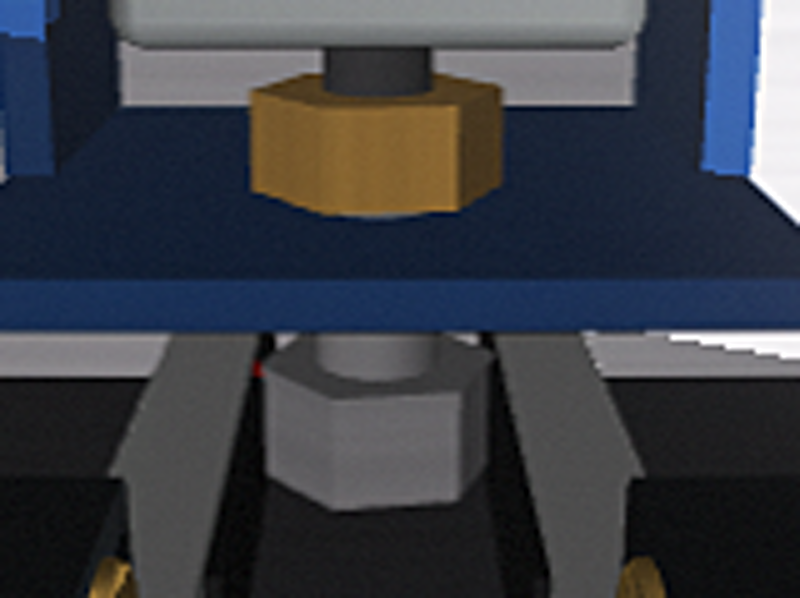

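The head looks rolled off its flats: the top edges at crop (335,400) and (460,390) should be symmetric or centred, and the gap is 25.6 mm rather than 24. I'll measure its roll from depth.

```bash
cat > roll.py <<'E'
from h import *
s,r=state();print('t',s['clock'],cab(s['eef_pos']),s['finger_gap'])
im,d=camera('wrist');P=pts('wrist',d)
Q=P[...,:2]-[649.3,-25.5];c,si=np.cos(YAW),np.sin(YAW)
X=Q@[c,si];Y=Q@[-si,c];z=P[...,2]
m=(d>0)&(X>-58)&(X<-46.5)&(abs(Y+0.5)<11.5)&(z>84)&(z<102)
y,zz=Y[m],z[m];print(m.sum())
for b in np.arange(-12,12,1.5):
    q=(y>=b)&(y<b+1.5)
    if q.sum()>3: print('%.1f: %.2f (%d)'%(b+.75,np.median(zz[q]),q.sum()),end='; ')
print()
E
python3 roll.py
```

```text
t 9.75 [-52.17  -0.5   67.29] 25.57477892386825
790
-11.2: 91.37 (49); -9.8: 93.47 (44); -8.2: 95.03 (51); -6.8: 96.95 (60); -5.2: 97.99 (55); -3.8: 97.84 (45); -2.2: 97.66 (59); -0.8: 97.32 (58); 0.8: 96.97 (57); 2.2: 96.74 (43); 3.8: 96.44 (53); 5.2: 96.42 (59); 6.8: 96.02 (59); 8.2: 94.99 (40); 9.8: 91.54 (41); 11.2: 88.49 (17);
```

The head's top flat is tilted 9°, so the jaws pinch it near two opposite corners. That is a poor hold. There is time, so I open slightly, let the driver turn the head about 39° until its flats face the jaws, and then grip again.

Request:
jog_arm(turn=[[0,0,0],[0,0,0],[0,0,0],[0,0,0],[0,0,0],[0,0,0],[0,0,0],[0,0,0]], dp=[[0,0,0],[0.1,0,0],[0,0,0],[0,0,0],[0,0,0],[0,0,0],[0,0,0],[0,0,0]], gripper=[0.57,0.57,0.57,0.57,0.57,0.57,0.57,0.57])

```text
clock: 10.8
eef_pos: [598.6, -36.6, 66.9]
eef_rot: [-1.775, 1.567, -0.011]
wrist_force: [0.1, -1.0, 0.2]
finger_gap: 40.1
```

Request:
jog_arm(turn=[[0,0,0],[0,0,0],[0,0,0],[0,0,0],[0,0,0],[0,0,0],[0,0,0],[0,0,0]], dp=[[0,0,0],[0,0,0],[0,0,0],[0,0,0],[0,0,0],[0,0,0],[0,0,0],[0,0,0]], gripper=[0.57,0.57,0.57,0.57,0.57,0.57,0.57,0.57])

```text
clock: 11.8
eef_pos: [598.6, -36.6, 66.9]
eef_rot: [-1.776, 1.567, -0.012]
wrist_force: [-0.7, 0.3, -0.3]
finger_gap: 40.4
```

Request:
jog_arm(turn=[[0,0,0],[0,0,0],[0,0,0],[0,0,0],[0,0,0],[0,0,0],[0,0,0],[0,0,0]], dp=[[0,0,0],[0,0,0],[0,0,0],[0,0,0],[0,0,0],[0,0,0],[0,0,0],[0,0,0]], gripper=[0.57,0.57,0.57,0.57,0.57,0.57,0.57,0.57])

```text
clock: 12.8
eef_pos: [598.6, -36.6, 66.9]
eef_rot: [-1.769, 1.567, -0.005]
wrist_force: [-0.8, -0.6, -0.6]
finger_gap: 40.6
```

```bash
python3 roll.py
```

```text
t 12.8 [-51.92  -1.11  66.91] 40.569527090163
790
-11.2: 91.01 (46); -9.8: 93.96 (46); -8.2: 96.13 (49); -6.8: 97.22 (61); -5.2: 97.23 (58); -3.8: 97.22 (38); -2.2: 97.23 (56); -0.8: 97.11 (59); 0.8: 97.08 (62); 2.2: 97.06 (57); 3.8: 97.04 (44); 5.2: 97.07 (57); 6.8: 96.15 (58); 8.2: 93.26 (38); 9.8: 90.87 (53); 11.2: 89.05 (8);
```

The roll advanced 8° in 3 s, as predicted. About 31° remain, roughly 10.5 s.

Request:
jog_arm(turn=[[0,0,0],[0,0,0],[0,0,0],[0,0,0],[0,0,0],[0,0,0],[0,0,0],[0,0,0]], dp=[[0,0,0],[0,0,0],[0,0,0],[0,0,0],[0,0,0],[0,0,0],[0,0,0],[0,0,0]], gripper=[0.57,0.57,0.57,0.57,0.57,0.57,0.57,0.57])

```text
clock: 13.85
eef_pos: [598.6, -36.6, 66.9]
eef_rot: [-1.782, 1.567, -0.018]
wrist_force: [-0.4, 0.9, 0.2]
finger_gap: 40.4
```

Request:
jog_arm(turn=[[0,0,0],[0,0,0],[0,0,0],[0,0,0],[0,0,0],[0,0,0],[0,0,0],[0,0,0]], dp=[[0,0,0],[0,0,0],[0,0,0],[0,0,0],[0,0,0],[0,0,0],[0,0,0],[0,0,0]], gripper=[0.57,0.57,0.57,0.57,0.57,0.57,0.57,0.57])

```text
clock: 14.85
eef_pos: [598.6, -36.6, 66.9]
eef_rot: [-1.777, 1.567, -0.013]
wrist_force: [0.5, -0.8, 0.2]
finger_gap: 40.8
```

Request:
jog_arm(turn=[[0,0,0],[0,0,0],[0,0,0],[0,0,0],[0,0,0],[0,0,0],[0,0,0],[0,0,0]], dp=[[0,0,0],[0,0,0],[0,0,0],[0,0,0],[0,0,0],[0,0,0],[0,0,0],[0,0,0]], gripper=[0.57,0.57,0.57,0.57,0.57,0.57,0.57,0.57])

```text
clock: 15.85
eef_pos: [598.6, -36.6, 66.9]
eef_rot: [-1.782, 1.567, -0.018]
wrist_force: [0.0, 0.3, -1.0]
finger_gap: 40.6
```

Request:
jog_arm(turn=[[0,0,0],[0,0,0],[0,0,0],[0,0,0],[0,0,0],[0,0,0],[0,0,0],[0,0,0]], dp=[[0,0,0],[0,0,0],[0,0,0],[0,0,0],[0,0,0],[0,0,0],[0,0,0],[0,0,0]], gripper=[0.57,0.57,0.57,0.57,0.57,0.57,0.57,0.57])

```text
clock: 16.85
eef_pos: [598.6, -36.6, 66.9]
eef_rot: [-1.767, 1.567, -0.003]
wrist_force: [-0.3, 0.7, 0.4]
finger_gap: 40.2
```

Request:
jog_arm(turn=[[0,0,0],[0,0,0],[0,0,0],[0,0,0],[0,0,0],[0,0,0],[0,0,0],[0,0,0]], dp=[[0,0,0],[0,0,0],[0,0,0],[0,0,0],[0,0,0],[0,0,0],[0,0,0],[0,0,0]], gripper=[0.57,0.57,0.57,0.57,0.57,0.57,0.57,0.57])

```text
clock: 17.85
eef_pos: [598.6, -36.6, 66.9]
eef_rot: [-1.772, 1.567, -0.008]
wrist_force: [0.8, -0.2, 1.1]
finger_gap: 40.5
```

Request:
jog_arm(turn=[[0,0,0],[0,0,0],[0,0,0],[0,0,0],[0,0,0],[0,0,0],[0,0,0],[0,0,0]], dp=[[0,0,0],[0,0,0],[0,0,0],[0,0,0],[0,0,0],[0,0,0],[0,0,0],[0,0,0]], gripper=[0.57,0.57,0.57,0.57,0.57,0.57,0.57,0.57])

```text
clock: 18.85
eef_pos: [598.6, -36.6, 66.9]
eef_rot: [-1.771, 1.567, -0.007]
wrist_force: [-0.6, -0.2, 0.2]
finger_gap: 40.2
```

Request:
jog_arm(turn=[[0,0,0],[0,0,0],[0,0,0],[0,0,0],[0,0,0],[0,0,0],[0,0,0],[0,0,0]], dp=[[0,0,0],[0,0,0],[0,0,0],[0,0,0],[0,0,0],[0,0,0],[0,0,0],[0,0,0]], gripper=[0.57,0.57,0.57,0.57,0.57,0.57,0.57,0.57])

```text
clock: 19.85
eef_pos: [598.6, -36.6, 66.9]
eef_rot: [-1.773, 1.568, -0.009]
wrist_force: [-0.1, 0.1, 0.1]
finger_gap: 40.4
```

Request:
jog_arm(turn=[[0,0,0],[0,0,0],[0,0,0],[0,0,0],[0,0,0],[0,0,0],[0,0,0],[0,0,0]], dp=[[0,0,0],[0,0,0],[0,0,0],[0,0,0],[0,0,0],[0,0,0],[0,0,0],[0,0,0]], gripper=[0.57,0.57,0.57,0.57,0.57,0.57,0.57,0.57])

```text
clock: 20.85
eef_pos: [598.6, -36.6, 66.9]
eef_rot: [-1.764, 1.567, 0.0]
wrist_force: [-0.3, -0.3, -0.5]
finger_gap: 40.1
```

Request:
jog_arm(turn=[[0,0,0],[0,0,0],[0,0,0],[0,0,0],[0,0,0],[0,0,0],[0,0,0],[0,0,0]], dp=[[0,0,0],[0,0,0],[0,0,0],[0,0,0],[0,0,0],[0,0,0],[0,0,0],[0,0,0]], gripper=[0.57,0.57,0.57,0.57,0.57,0.57,0.57,0.57])

```text
clock: 21.85
eef_pos: [598.6, -36.6, 66.9]
eef_rot: [-1.771, 1.568, -0.007]
wrist_force: [-0.7, -0.3, -0.1]
finger_gap: 40.7
```

```bash
python3 roll.py; python3 - <<'E'
from h import *
plan(tp(66,-52.6,-0.6))
E
```

```text
t 21.85 [-51.93  -1.11  66.86] 40.701734905921036
817
-11.2: 93.83 (52); -9.8: 94.44 (48); -8.2: 95.22 (50); -6.8: 95.79 (58); -5.2: 96.33 (60); -3.8: 96.85 (41); -2.2: 97.62 (60); -0.8: 98.34 (60); 0.8: 98.47 (61); 2.2: 97.56 (59); 3.8: 96.65 (39); 5.2: 95.59 (59); 6.8: 94.30 (55); 8.2: 93.43 (41); 9.8: 92.31 (57); 11.2: 91.56 (17); 
t 21.9 pos [598.56 -36.58  66.88] j [-0.12  0.55  1.51  0.    1.08 -1.89] F [-0.2  -0.36 -0.1 ] gap 40.40817844733007
dp tool cm [0.09 0.07 0.05] turn deg [-0.04 -0.04  0.19]
```

The corner now sits almost on top with slopes of 23°/35°, so about 5.5° (1.9 s) remain. Wait 1.5 s, then close.

Request:
jog_arm(turn=[[0,0,0],[0,0,0],[0,0,0],[0,0,0],[0,0,0],[0,0,0],[0,0,0],[0,0,0]], dp=[[0.1,0.05,0],[0,0,0],[0,0,0],[0,0,0],[0,0,0],[0,0,0],[0,0,0],[0,0,0]], gripper=[0.57,0.57,0.57,0.57,0.57,0.57,0.57,0.57])

```text
clock: 22.9
eef_pos: [598.1, -36.7, 65.8]
eef_rot: [-1.778, 1.567, -0.014]
wrist_force: [0.2, -0.3, -0.7]
finger_gap: 40.6
```

Request:
jog_arm(turn=[[0,0,0],[0,0,0],[0,0,0],[0,0,0],[0,0,0],[0,0,0],[0,0,0],[0,0,0]], dp=[[0,0,0],[0,0,0],[0,0,0],[0,0,0],[0,0,0],[0,0,0],[0,0,0],[0,0,0]], gripper=[0.57,0.57,0.57,1,1,1,1,1], grip_force=40)

```text
clock: 23.9
eef_pos: [598.0, -36.1, 65.8]
eef_rot: [-1.538, 1.567, 0.226]
wrist_force: [-0.7, 2.1, 0.0]
finger_gap: 23.5
```

```bash
python3 roll.py;python3 - <<'E'
from h import *
s,r=state();print(s['wrist_force'],s['moment'])
im,d=camera('wrist');save('wrist6',cv2.resize(im[150:280,180:340],None,fx=5,fy=4.6,interpolation=cv2.INTER_CUBIC))
E
```

```text
t 23.9 [-52.35  -0.5   65.84] 23.513648009026937
830
-11.2: 93.15 (56); -9.8: 93.92 (42); -8.2: 94.73 (53); -6.8: 95.58 (57); -5.2: 96.72 (56); -3.8: 97.29 (42); -2.2: 98.02 (58); -0.8: 98.78 (59); 0.8: 97.92 (59); 2.2: 97.16 (58); 3.8: 96.41 (38); 5.2: 95.47 (57); 6.8: 94.51 (58); 8.2: 93.59 (39); 9.8: 92.81 (56); 11.2: 98.44 (42); 
[-0.79  2.53  0.28] [ 0.32 -0.01  0.04]
```

View pics/wrist6.png

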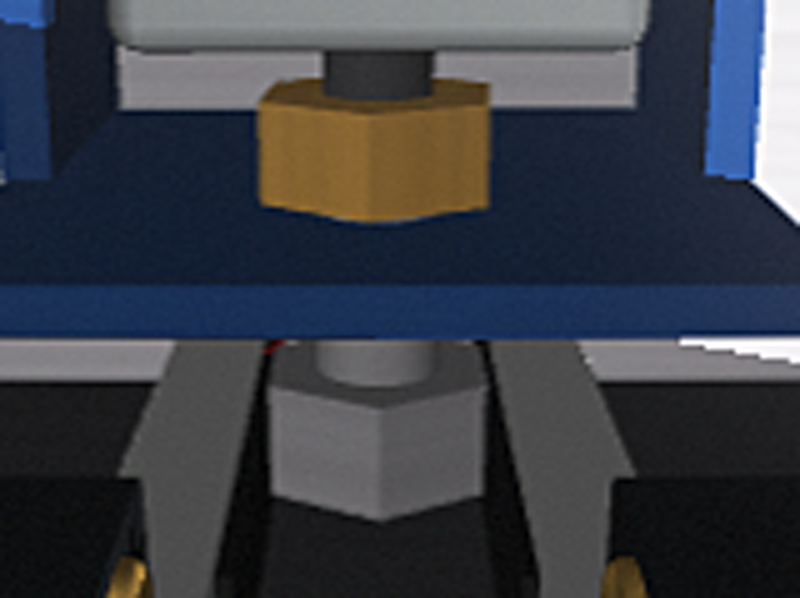

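Now the corner is centred (380,405), slopes are ±30° and the gap is 23.5 mm: flats in the jaws. Holding.

Request:
jog_arm(turn=[[0,0,0],[0,0,0],[0,0,0],[0,0,0],[0,0,0],[0,0,0],[0,0,0],[0,0,0]], dp=[[0,0,0],[0,0,0],[0,0,0],[0,0,0],[0,0,0],[0,0,0],[0,0,0],[0,0,0]], gripper=[1,1,1,1,1,1,1,1])

```text
clock: 25.0
eef_pos: [598.0, -36.1, 65.9]
eef_rot: [-1.531, 1.567, 0.233]
wrist_force: [-0.3, 2.1, 1.0]
finger_gap: 24.1
```

Request:
jog_arm(turn=[[0,0,0],[0,0,0],[0,0,0],[0,0,0],[0,0,0],[0,0,0],[0,0,0],[0,0,0]], dp=[[0,0,0],[0,0,0],[0,0,0],[0,0,0],[0,0,0],[0,0,0],[0,0,0],[0,0,0]], gripper=[1,1,1,1,1,1,1,1])

```text
clock: 26.0
eef_pos: [598.0, -36.1, 65.8]
eef_rot: [-1.513, 1.567, 0.252]
wrist_force: [-0.1, 1.5, -0.4]
finger_gap: 23.4
```

Request:
jog_arm(turn=[[0,0,0],[0,0,0],[0,0,0],[0,0,0],[0,0,0],[0,0,0],[0,0,0],[0,0,0]], dp=[[0,0,0],[0,0,0],[0,0,0],[0,0,0],[0,0,0],[0,0,0],[0,0,0],[0,0,0]], gripper=[1,1,1,1,1,1,1,1])

```text
clock: 27.0
eef_pos: [598.0, -36.1, 65.8]
eef_rot: [-1.506, 1.567, 0.258]
wrist_force: [-0.2, 2.1, 0.3]
finger_gap: 23.5
```

Request:
jog_arm(turn=[[0,0,0],[0,0,0],[0,0,0],[0,0,0],[0,0,0],[0,0,0],[0,0,0],[0,0,0]], dp=[[0,0,0],[0,0,0],[0,0,0],[0,0,0],[0,0,0],[0,0,0],[0,0,0],[0,0,0]], gripper=[1,1,1,1,1,1,1,1])

```text
clock: 28.0
eef_pos: [598.0, -36.1, 65.9]
eef_rot: [-1.521, 1.567, 0.243]
wrist_force: [-0.3, 2.1, 0.0]
finger_gap: 23.5
```

Request:
jog_arm(turn=[[0,0,0],[0,0,0],[0,0,0],[0,0,0],[0,0,0],[0,0,0],[0,0,0],[0,0,0]], dp=[[0,0,0],[0,0,0],[0,0,0],[0,0,0],[0,0,0],[0,0,0],[0,0,0],[0,0,0]], gripper=[1,1,1,1,1,1,1,1])

```text
clock: 29.0
eef_pos: [598.0, -36.1, 65.8]
eef_rot: [-1.524, 1.567, 0.24]
wrist_force: [-0.2, 1.7, 0.2]
finger_gap: 23.8
```

Request:
jog_arm(turn=[[0,0,0],[0,0,0],[0,0,0],[0,0,0],[0,0,0],[0,0,0],[0,0,0],[0,0,0]], dp=[[0,0,0],[0,0,0],[0,0,0],[0,0,0],[0,0,0],[0,0,0],[0,0,0],[0,0,0]], gripper=[1,1,1,1,1,1,1,1])

```text
clock: 30.0
eef_pos: [598.0, -36.1, 65.8]
eef_rot: [-1.513, 1.567, 0.251]
wrist_force: [0.7, 1.8, 1.5]
finger_gap: 23.7
```

Request:
jog_arm(turn=[[0,0,0],[0,0,0],[0,0,0],[0,0,0],[0,0,0],[0,0,0],[0,0,0],[0,0,0]], dp=[[0,0,0],[0,0,0],[0,0,0],[0,0,0],[0,0,0],[0,0,0],[0,0,0],[0,0,0]], gripper=[1,1,1,1,1,1,1,1])

```text
clock: 31.0
eef_pos: [598.0, -36.1, 65.9]
eef_rot: [-1.524, 1.567, 0.24]
wrist_force: [0.2, 1.6, 1.5]
finger_gap: 23.7
```

```bash
python3 roll.py;python3 - <<'E'
from h import *
s,r=state();print(s['wrist_force'],s['moment'])
im,d=camera('wrist');save('wrist7',cv2.resize(im[150:280,180:340],None,fx=5,fy=4.6,interpolation=cv2.INTER_CUBIC))
im,d=camera('scene');save('scene7',cv2.resize(im[100:300,120:380],None,fx=3,fy=3,interpolation=cv2.INTER_CUBIC))
P=pts('scene',d);Q=P[...,:2]-[649.3,-25.5];c,si=np.cos(YAW),np.sin(YAW)
X=Q@[c,si];Y=Q@[-si,c];z=P[...,2]
m=((abs(Y-47)<14)|(abs(Y+47)<14))&(X<-140)&(X>-230)&(z>100)&(z<122)&(d>0)
print('bar outer X',m.sum(),np.percentile(X[m],[0,5,50]))
E
```

```text
t 31.0 [-52.35  -0.53  65.86] 23.672281551450617
835
-11.2: 93.05 (58); -9.8: 94.04 (42); -8.2: 94.81 (53); -6.8: 95.68 (60); -5.2: 96.64 (59); -3.8: 97.44 (40); -2.2: 98.15 (56); -0.8: 98.83 (60); 0.8: 97.92 (58); 2.2: 97.07 (57); 3.8: 96.20 (38); 5.2: 95.52 (58); 6.8: 94.44 (58); 8.2: 93.77 (42); 9.8: 92.84 (54); 11.2: 96.66 (42); 
[-0.47  1.83  0.56] [0.39 0.06 0.05]
bar outer X 52 [-191.37 -190.98 -183.3 ]
```

View pics/wrist7.png

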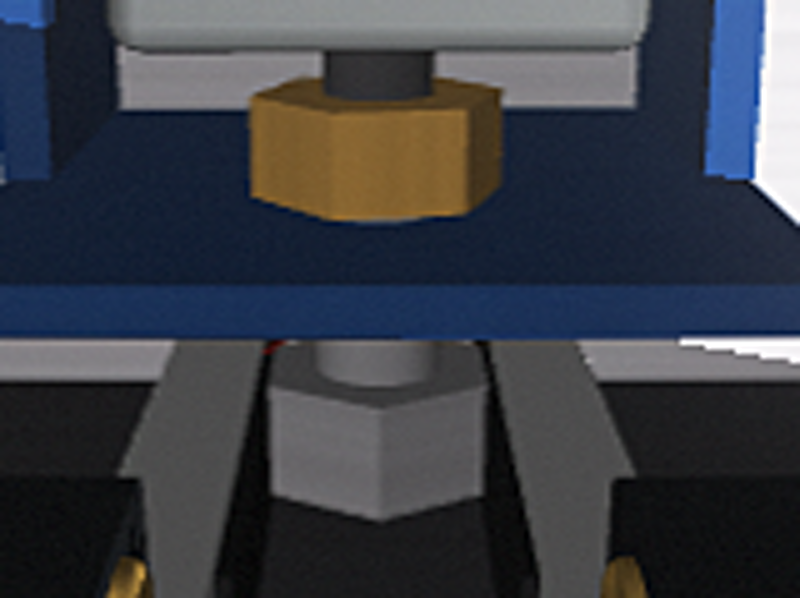

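View pics/scene7.png

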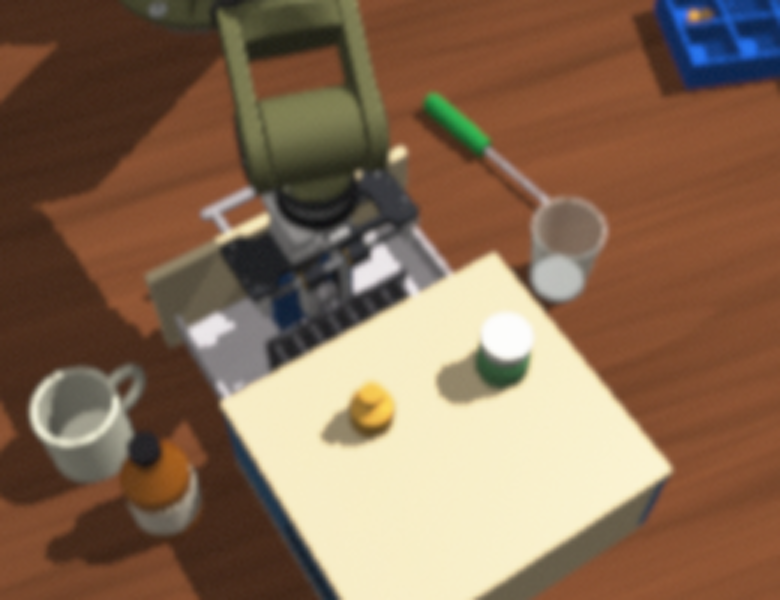

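After 7 s the nut has clearly turned while the head's corner stayed at (380,405). The bystanders are unmoved in the scene view and the drawer is still out. Handing in.

```bash
python3 - <<'E'
from h import *
print(order.sign_off()); s,_=state(); print(s['clock'],s['finger_gap'])
E
```

```text
the job is handed in; nothing more can be done
None
the job is handed in; nothing more can be done
```

The drawer is open to its stop, and the gripper was still holding the bolt head across its flats at about 40 N when I handed the job in, at about 31 s. One force reading came within a hair of the limit, described below.

**What I did:** I hooked the handle from behind with shut fingers and pulled the drawer out. I then reached down behind the bracket and gripped the bolt head.

- **First grip:** it pinched the head near two corners (gap 25.6 mm), so I opened again and let the driver turn the head for about 13 s. I then closed with the flats facing the jaws.
- **Second grip:** I held it for more than 7 s before handing in.

**Last checks:**
- **Head and nut:** the head's depth profile was unchanged over those 7 s (slopes ±30°, gap 23.4–24.1 mm), while the nut had visibly turned.
- **Bystanders:** all six look unmoved in the last scene picture, by eye only.

**Doubtful or in disagreement:**
- **Wrist force:** hitting the drawer stop gave a single reading of about 119.7 N against the 120 N limit. I eased off at once, but a brief peak between readings could have passed the limit.
- **Drawer travel:** I measured 142 mm of movement, not 150 mm. The pictures and the cabinet's measured length indicate the drawer started about 8 mm open, and it ended against a hard stop.
- **Handle position:** the final reading was within about 0.6 mm of the one at the stop, which is within camera error.

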